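# Hold the weighted bust up to the studio camera

## Robot

A 6-joint arm with a two-finger parallel gripper is mounted at the origin on the work surface. World frame = base frame: x ahead of the robot, y to its left, z up, the work surface at z = 0. Lengths are in m, angles in rad, forces in N, time in s.
With the tool pointing down it reaches from about 0.275 to 0.825 m from the base axis. Payload 4.9 kg.
Tool frame: the origin (TCP) lies midway between the tips of the shut fingers; the grasp point (between the pads) lies 19 mm behind it (bot.grip_depth is the distance from the TCP to the grasp point, in m); z points along the fingers, y is the line along which they close (so a half turn about z gives the same grasp; the last joint's range is limited). The gripper opens to 85 mm and grips with 20 to 120 N. Pads are 22 mm wide; open, the fingers measure 114 mm over their backs; the gripper's body (76 mm by 85 mm) begins 54 mm behind the grasp point. The pads swing forward as they close: fully open they stand 13 mm farther back than shut.
Start: joints at [1.115, 0.326, -0.193, 1.052, 0, 1.437], TCP at [0.174, 0.522, 0.231] pointing down, gripper open.
Joint ranges: [-2.65, 2.65], [-0.97, 1.79], [-1.3, 1.35], [-1.93, 2.1], [-1.47, 1.37], [-3.14, 3.14]. Speed limits (rad/s): [2.57, 2.57, 3.14, 3.14, 3.14, 3.14].

## Interface

Orientations are given as a unit quaternion [w, x, y, z].
In Python, from cell import bot gives the robot as it stands. Calls block until the motion is done:
- bot.move_pose(position, orientation): joint-space move of the TCP to a pose.
- bot.move_linear(position, speed=0.15, rotation=None, until_force=None): straight line of the TCP; rotation=None keeps the orientation; speed is the mean speed in m/s. With until_force (N) it stops when the force on the tool has changed by that much, and returns True; else False.
- bot.goto_joints(angles): joint-space move.
- bot.set_gripper(opening, grasp_force=None): opening from 0.0 (shut) to 1.0 (fully open); grasp_force is the grip in N (None keeps the last); returns when the fingers have stopped.
- bot.wait(seconds).
- bot.solve_ik(position, orientation): joint angles nearest the present ones, or None.
- bot.camera(name): name is "side" or "top"; returns the picture (420x560x3 uint8, red, green, blue); there is no depth.
- bot.calibration(name): a dict with "mtx" (3x3 intrinsics, pixels), "extrinsics" (4x4, takes a point from world to camera coordinates). Camera axes: x right, y down, z forward; pixel columns grow to the right and rows downward; lengths in m; the calibration is good to about 2 mm. A picture is of the moment at which its call begins. calibration takes no time and is no camera call.
A pose or a line that the arm cannot do raises bot.PlanningError and nothing moves.
- bot.close_job(): hands the job in; it is judged then, once.
Trained networks look in the newest picture that a camera, given by its name, has taken for a name from the list of things; names that differ only in an ending like _2 or _b are one class to them, and where a whole thing is asked for, a point or a joint stands for the part that bears it (a point fixed in the world has none). Each returns a list of dicts, best first, with "confidence" (0 to 1); they miss things now and then, are a little off and sometimes report something else, mostly with a low value. They report only what shows in the picture. A call takes as long as a camera call. They do not tell look-alikes from the thing itself.
- bot.search_frame(camera, thing): "bbox" ([left, top, width, height] in pixels, round what is visible of it).
Readings, each from a call of its own:
- bot.read_clock(): time.
- bot.read_joint_positions(): joint angles.
- bot.read_joint_vel(): joint speeds.
- bot.read_joint_efforts(): joint torques, N m.
- bot.read_position(): TCP position.
- bot.read_tool_rot(): TCP orientation.
- bot.read_ft_force(): force on the tool from outside, world axes, zero at the start.
- bot.read_moment(): the same for the moment, N m.
- bot.read_gripper_width(): opening from 0.0 (shut) to 1.0 (fully open).
- bot.read_finger_force(): force on a finger pad.
Only numpy, scipy, OpenCV 4.12 (cv2) and the standard library are available. Lean on these libraries where they do the work, as an engineer would, in place of code of your own. Each camera call takes 0.05 s, during which the arm holds its last target. There are 200 camera calls.

## Task

Two plaster busts look the same, but one has a weight hidden in its plinth: find out by lifting which is the heavier and hold that one in the air over the brass ring, its head centred on the viewing spot in front of the camera, upright and looking straight into the lens. Finish while still holding it there, motionless in the gripper, with the lighter bust standing upright on the middle of its own black board. Never tip a bust over, and leave the other things on the table where they are.

Things in the scene. Friction and masses are not known exactly. Their poses are not given: they have to be found in the camera images.
- head_a (a point): Centre of the head of bust a, where it is best gripped, 98 mm above its underside. The flat-sided head is 52 mm from ear to ear (y) and 52 mm deep from 80 to 128 mm above the underside (its top); the jaw below is 40 mm wide, the neck 34 mm. x points out of the face, z up through the crown.
- nose_a (a point): Tip of the nose of bust a, 34 mm in front (+x) of its head centre, at the same height.
- bust_a: Bust a, one of two outwardly identical white plaster busts 128 mm tall, standing upright on black boards; plinth 64 (x) by 70 (y) by 50 mm high. Origin at the centre of the underside, axes as the head's. Either of the two hides an iron weight in its plinth and weighs 430 to 520 g, the other 145 to 220 g.
- board_a: The fixed black board on which bust a stands, 110 x 110 x 12 mm; origin at the centre of its underside, on the table.
- head_b (a point): Centre of the head of bust b, where it is best gripped, 98 mm above its underside. The flat-sided head is 52 mm from ear to ear (y) and 52 mm deep from 80 to 128 mm above the underside (its top); the jaw below is 40 mm wide, the neck 34 mm. x points out of the face, z up through the crown.
- nose_b (a point): Tip of the nose of bust b, 34 mm in front (+x) of its head centre, at the same height.
- bust_b: Bust b, one of two outwardly identical white plaster busts 128 mm tall, standing upright on black boards; plinth 64 (x) by 70 (y) by 50 mm high. Origin at the centre of the underside, axes as the head's. Either of the two hides an iron weight in its plinth and weighs 430 to 520 g, the other 145 to 220 g.
- board_b: The fixed black board on which bust b stands, 110 x 110 x 12 mm; origin at the centre of its underside, on the table.
- camera_stand: Fixed stand: a wooden board 360 x 100 x 12 mm (x from -65 to 295 mm) with a brass ring, 40 mm across, near one end and a black camera on a post at the other, its level lens looking back over the ring. Origin on the table under the ring; x points from ring to camera, z up. The camera spans x = 170 (lens front) to 265 mm, 95 mm wide, top 249 mm above the table.
- view_spot (a point): The viewing spot in the air where the head's centre belongs: straight above the brass ring, 210 mm above the table, on the lens's axis, 170 mm in front of the lens.
- lens (a point): Centre of the lens front, 54 mm across, 210 mm above the table; its x axis points from the viewing spot into the lens.
- clay_head: Bystander: a grey egg-shaped clay head on a steel rod and black board, 138 mm tall; origin at its underside.
- figurine: Bystander: a small brown standing figure, 148 mm tall; origin at its underside.
- water_bottle: Bystander: a clear bottle with a black cap, 62 mm across and 190 mm tall; origin at its underside.
- clay_spatula: Bystander: a spatula, 190 mm long, lying; origin at its underside.
- wood_knife: Bystander: a wooden modelling knife, about 175 mm long, lying; origin at its underside.
- stone_weight: Bystander: a round grey stone, 64 mm across, 41 mm high; origin at its underside.
- slip_bowl: Bystander: a white bowl, 90 mm across, 45 mm high; origin at its underside.
There are look-alikes about, which are no part of the job. Leave any green or turquoise look-alike of the bust_a alone. Leave any red look-alike of the bust_b alone.

How it is judged:
At the end, for the whole second after the job is handed in: The heavier bust, held by the fingers alone and still: head centre within 20 mm of the viewing spot, upright within 10 degrees, face within 0.2 rad of straight into the lens. The lighter one (under 3.2 N on its board) stands untouched, upright (0.1 rad), within 40 mm of its board's middle (((distance between head_a and view_spot below 0.02 m and angle between head_a's own z axis and vertical below 0.175 rad and angle between the x axis of head_a and the x axis of lens, either way round below 0.2 rad and horizontal distance between nose_a and lens below 0.165 m and contact force between bust_a and the fingers above 1 N and contact force between bust_a and camera_stand below 0.1 N and linear speed of each of bust_a, bust_b below 0.03 m/s and contact force between bust_b and board_b between 0.8 and 3.2 N and contact force between bust_b and the arm below 0.1 N and contact force between bust_b and the fingers below 0.1 N and angle between head_b's own z axis and vertical below 0.1 rad and horizontal distance between bust_b and board_b below 0.04 m) or (distance between head_b and view_spot below 0.02 m and angle between head_b's own z axis and vertical below 0.175 rad and angle between the x axis of head_b and the x axis of lens, either way round below 0.2 rad and horizontal distance between nose_b and lens below 0.165 m and contact force between bust_b and the fingers above 1 N and contact force between bust_b and camera_stand below 0.1 N and linear speed of each of bust_b, bust_a below 0.03 m/s and contact force between bust_a and board_a between 0.8 and 3.2 N and contact force between bust_a and the arm below 0.1 N and contact force between bust_a and the fingers below 0.1 N and angle between head_a's own z axis and vertical below 0.1 rad and horizontal distance between bust_a and board_a below 0.04 m))); the arm keeps its last pose, push and grip.
It fails at once if a bust is tipped over (more than 0.8 rad) (angle between any of head_a, head_b's own z axis and vertical above 0.8 rad).
It fails at once if a bystander is moved more than 30 mm (distance of any of clay_head, figurine, water_bottle, clay_spatula, wood_knife, stone_weight, slip_bowl from where it was at the start of the episode above 0.03 m).
It also fails if it takes over 61 s, if anything falls off the work surface, if the arm or the gripper's body presses on something with over 40 N, if the wrist force passes 120 N, or if a joint passes its speed limit or range.

## Working session

There is one attempt and no reset: what is moved stays moved. The work goes in short steps, each a Python script; the robot and the scene stay as the last script left them, time stands still between calls to the robot, and variables do not carry over. Pictures are saved under pics/ and viewed, at most 10 in all, crops included, and the job is handed in when it is done.

```bash
mkdir -p pics; python3 - <<'E'
from cell import bot
import cv2,numpy as np
for n in("top","side"):
    im=bot.camera(n); cv2.imwrite(f"pics/{n}0.png",im[:,:,::-1])
    c=bot.calibration(n); print(n,np.round(c["mtx"],1).tolist(),np.round(c["extrinsics"],4).tolist())
    for t in("bust_a","head_a","nose_a","board_a","camera_stand","lens"):
        try: print(t,[(np.round(d["bbox"]).tolist(),round(d["confidence"],2)) for d in bot.search_frame(n,t)])
        except Exception as e: print(t,e)
print(bot.read_clock())
E
```

```text
top [[407.0, 0.0, 275.7], [0.0, 407.0, 209.1], [0.0, 0.0, 1.0]] [[0.0235, -0.9997, -0.0013, -0.0592], [-0.9836, -0.0229, -0.179, 0.582], [0.179, 0.0055, -0.9838, 1.1321], [0.0, 0.0, 0.0, 1.0]]
bust_a [([287.0, 230.0, 25.0, 26.0], 0.91), ([367.0, 222.0, 34.0, 31.0], 0.87), ([364.0, 285.0, 36.0, 35.0], 0.86), ([248.0, 178.0, 29.0, 33.0], 0.81), ([405.0, 241.0, 39.0, 28.0], 0.67)]
head_a [([250.0, 179.0, 27.0, 29.0], 0.92), ([369.0, 223.0, 31.0, 31.0], 0.81), ([366.0, 290.0, 35.0, 27.0], 0.77), ([285.0, 231.0, 26.0, 26.0], 0.56), ([408.0, 246.0, 38.0, 28.0], 0.56), ([80.0, 160.0, 147.0, 92.0], 0.49)]
nose_a [([368.0, 224.0, 34.0, 27.0], 0.81), ([250.0, 178.0, 24.0, 35.0], 0.66), ([362.0, 288.0, 37.0, 35.0], 0.59), ([409.0, 242.0, 40.0, 37.0], 0.59), ([284.0, 232.0, 30.0, 26.0], 0.58)]
board_a [([274.0, 223.0, 41.0, 42.0], 0.84)]
camera_stand [([84.0, 158.0, 142.0, 94.0], 0.89)]
lens [([80.0, 161.0, 146.0, 95.0], 0.86)]
side [[381.7, 0.0, 276.6], [0.0, 381.7, 211.0], [0.0, 0.0, 1.0]] [[0.994, -0.1097, 0.0041, -0.5777], [-0.0772, -0.7252, -0.6842, 0.1129], [0.078, 0.6797, -0.7293, 1.2817]
[... 174 characters left out ...]
 ([234.0, 341.0, 34.0, 51.0], 0.62)]
head_a [([237.0, 228.0, 25.0, 38.0], 0.87), ([277.0, 202.0, 26.0, 37.0], 0.84), ([177.0, 302.0, 40.0, 49.0], 0.71), ([232.0, 341.0, 34.0, 51.0], 0.57), ([253.0, 294.0, 25.0, 42.0], 0.56)]
nose_a [([252.0, 294.0, 25.0, 43.0], 0.91), ([234.0, 344.0, 31.0, 50.0], 0.91), ([238.0, 224.0, 23.0, 40.0], 0.83), ([177.0, 304.0, 38.0, 46.0], 0.78), ([278.0, 198.0, 23.0, 40.0], 0.74), ([192.0, 230.0, 45.0, 17.0], 0.18)]
board_a [([231.0, 238.0, 44.0, 38.0], 0.94), ([239.0, 300.0, 44.0, 42.0], 0.62), ([238.0, 105.0, 50.0, 105.0], 0.25)]
camera_stand [([239.0, 101.0, 51.0, 111.0], 0.92)]
lens [([239.0, 104.0, 52.0, 105.0], 0.57), ([239.0, 226.0, 23.0, 39.0], 0.32)]
0.7
```

```bash
python3 - <<'E'
import cv2
t=cv2.imread("pics/top0.png")[130:350,70:470]; cv2.imwrite("pics/t1.png",cv2.resize(t,(800,440),interpolation=cv2.INTER_CUBIC))
t=cv2.imread("pics/side0.png")[90:400,150:350]; cv2.imwrite("pics/s1.png",cv2.resize(t,None,fx=1.9,fy=1.9,interpolation=cv2.INTER_CUBIC))
E
```

```text
(no output)
```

View pics/t1.png

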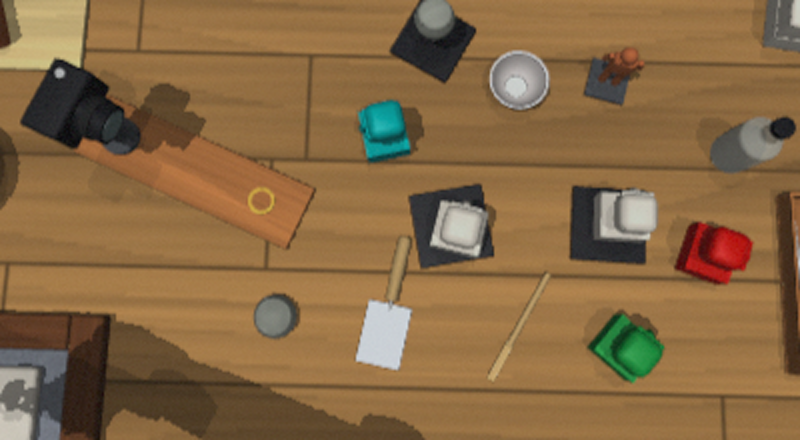

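View pics/s1.png

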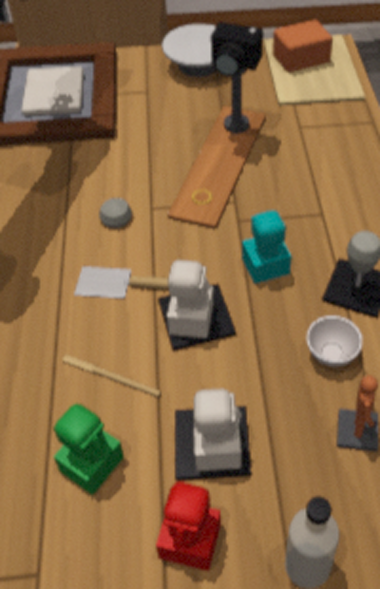

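View pics/side0.png

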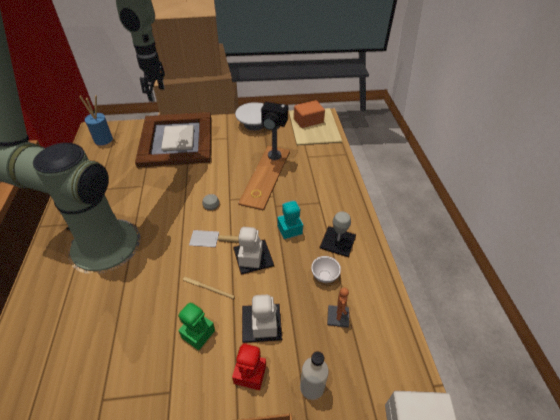

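The top crop shows the ring at (261,201) and the camera at the upper left. White busts sit on boards at (462,226) and (635,212), with teal, red and green look-alikes around them. Next I zoom in to find the facing directions.

```bash
python3 - <<'E'
import cv2,numpy as np
t=cv2.imread("pics/top0.png");s=cv2.imread("pics/side0.png")
f=lambda im,x,y,w,h:cv2.resize(im[y:y+h,x:x+w],(400,300),interpolation=cv2.INTER_CUBIC)
a=np.hstack([f(t,271,219,56,42),f(t,352,217,56,42)])
b=np.hstack([f(s,218,222,72,54),f(s,226,289,72,54)])
cv2.imwrite("pics/z.png",np.vstack([a,b]))
E
```

```text
(no output)
```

View pics/z.png

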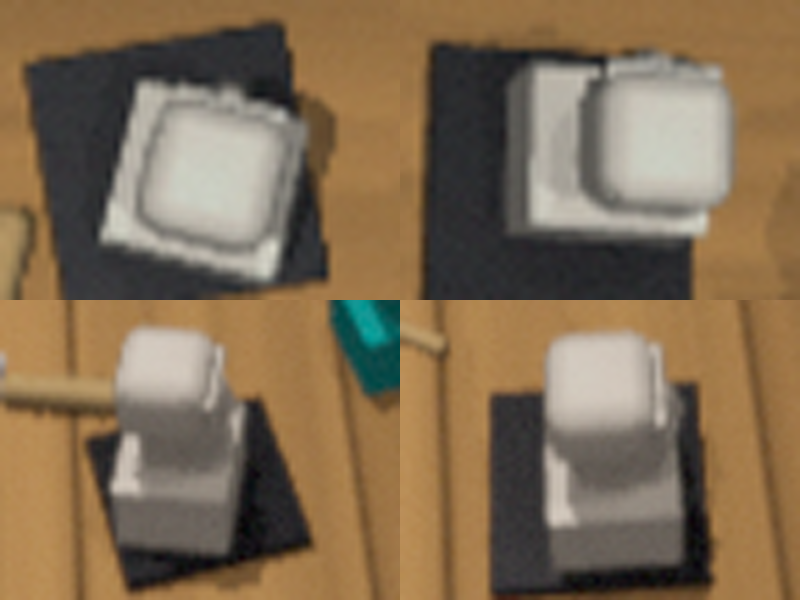

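Both faces point along about +x (up in the top view). The left bust is turned by about -0.17 rad and the right one by about 0. Next I fit the silhouettes in both cameras.

```bash
cat > h.py <<'E'
import cv2,numpy as np
from cell import bot
from scipy.optimize import minimize
def proj(n,P):
    c=bot.calibration(n); E=np.array(c["extrinsics"])
    q=(np.asarray(P,float)@E[:3,:3].T+E[:3,3])@np.array(c["mtx"]).T
    return q[:,:2]/q[:,2:]
def ray(n,uv,z):
    c=bot.calibration(n); E=np.array(c["extrinsics"]); R,t=E[:3,:3],E[:3,3]
    d=R.T@np.linalg.inv(c["mtx"])@[uv[0],uv[1],1]; o=-R.T@t
    return o+d*(z-o[2])/d[2]
def box(x0,x1,y0,y1,z0,z1): return np.array([[x,y,z] for x in(x0,x1) for y in(y0,y1) for z in(z0,z1)])
S=4
def sil(n,shape,parts,p):
    m=np.zeros((shape[0]*S,shape[1]*S),np.uint8);c,s=np.cos(p[2]),np.sin(p[2])
    for b in parts:
        w=b@np.array([[c,s,0],[-s,c,0],[0,0,1]])+[p[0],p[1],0]
        cv2.fillConvexPoly(m,cv2.convexHull(((proj(n,w)+.5)*S).round().astype(np.int32)),1)
    return cv2.resize(m.astype(np.float32),None,fx=1/S,fy=1/S,interpolation=cv2.INTER_AREA)
def bust(z): return [box(-.032,.032,-.035,.035,z,z+.05),box(-.017,.017,-.017,.017,z+.05,z+.08),box(-.026,.026,-.026,.026,z+.08,z+.126),box(0,.034,-.004,.004,z+.094,z+.102)]
BOARD=[box(-.055,.055,-.055,.055,0,.012)]
def white(im,p,n,dark=False):
    hsv=cv2.cvtColor(im,cv2.COLOR_RGB2HSV)
    m=(hsv[...,2]<75) if dark else (hsv[...,1]<70)&(hsv[...,2]>80)
    u=proj(n,[[p[0],p[1],.06]])[0].astype(int)
    k=np.zeros(m.shape,np.uint8);cv2.circle(k,tuple(int(v) for v in u),38,1,-1)
    return (m&(k>0)).astype(np.float32)
def fit(ims,p0,z=.012):
    M={n:white(ims[n],p0,n) for n in ims}
    f=lambda p:sum(np.abs(sil(n,M[n].shape,bust(z),p)-M[n]).sum() for n in ims)
    return min((minimize(f,[p0[0],p0[1],y],method="Nelder-Mead",options=dict(initial_simplex=np.array([p0[0],p0[1],y])+np.array([[0,0,0],[.012,0,0],[0,.012,0],[0,0,.15]]))) for y in(p0[2]-.1,p0[2]+.1)),key=lambda r:r.fun)
def fitboard(ims,b,p0):
    M={n:white(ims[n],p0,n,True) for n in ims}
    k={n:sil(n,M[n].shape,bust(.012),b)<.02 for n in ims}
    f=lambda p:sum((np.abs(sil(n,M[n].shape,BOARD,p)-M[n])*k[n]).sum() for n in ims)
    return min((minimize(f,[p0[0],p0[1],y],method="Nelder-Mead",options=dict(initial_simplex=np.array([p0[0],p0[1],y])+np.array([[0,0,0],[.015,0,0],[0,.015,0],[0,0,.2]]))) for y in(-.2,0,.2)),key=lambda r:r.fun)
E
cat > a.py <<'E'
from h import *
ims={n:cv2.imread(f"pics/{n}0.png")[:,:,::-1].copy() for n in("top","side")}
for n,uv,y in(("L",(301,243),-.17),("R",(387,236),0)):
    g=ray("top",uv,.138); r=fit(ims,[g[0],g[1],y]); b=fitboard(ims,r.x,r.x)
    print(n,np.round(g,3),np.round(r.x,4),r.fun,"board",np.round(b.x,4),b.fun,"off",np.hypot(*(r.x-b.x)[:2]))
print("ring",ray("top",(200.5,230.5),.012))
P=lambda x,y,z=.012:ray("top",(70+x/2,130+y/2),z)
for a,b in((P(289,248),P(80,152)),(P(314,188),P(200,133))):
    d=b-a;print("edge",a,np.arctan2(d[1],d[0]))
# ring colour centroid
hsv=cv2.cvtColor(ims["top"],cv2.COLOR_RGB2HSV)[215:245,185:215];print("hsv",hsv[15,15],hsv[15,9:24].tolist())
E
python3 a.py
```

```text
L [ 0.478 -0.115  0.138] [ 0.4824 -0.1144 -0.2092] 215.6875 board [ 0.492  -0.1053  0.181 ] 158.4375 off 0.013256579775572293Traceback (most recent call last):
  File "a.py", line 4, in <module>
    g=ray("top",uv,.138); r=fit(ims,[g[0],g[1],y]); b=fitboard(ims,r.x,r.x)
                            ~~~^^^^^^^^^^^^^^^^^^^
  File "h.py", line 31, in fit
    return min((minimize(f,[p0[0],p0[1],y],method="Nelder-Mead",options=dict(initial_simplex=np.array([p0[0],p0[1],y])+np.array([[0,0,0],[.012,0,0],[0,.012,0],[0,0,.15]]))) for y in(p0[2]-.1,p0[2]+.1)),key=lambda r:r.fun)
  File "h.py", line 31, in <genexpr>
    return min((minimize(f,[p0[0],p0[1],y],method="Nelder-Mead",options=dict(initial_simplex=np.array([p0[0],p0[1],y])+np.array([[0,0,0],[.012,0,0],[0,.012,0],[0,0,.15]]))) for y in(p0[2]-.1,p0[2]+.1)),key=lambda r:r.fun)
                ~~~~~~~~^^^^^^^^^^^^^^^^^^^^^^^^^^^^^^^^^^^^^^^^^^^^^^^^^^^^^^^^^^^^^^^^^^^^^^^^^^^^^^^^^^^^^^^^^^^^^^^^^^^^^^^^^^^^^^^^^^^^^^^^^^^^^^^^^^^^^^^^^^^^^^^^^^^^
    res = _minimize_neldermead(fun, x0, args, callback, bounds=bounds,
                               **options)
    fxr = func(xr)
    fx = function(np.copy(x), *(wrapper_args + args))
  File "h.py", line 30, in <lambda>
    f=lambda p:sum(np.abs(sil(n,M[n].shape,bust(z),p)-M[n]).sum() for n in ims)
               ~~~^^^^^^^^^^^^^^^^^^^^^^^^^^^^^^^^^^^^^^^^^^^^^^^^^^^^^^^^^^^^^
  File "h.py", line 30, in <genexpr>
    f=lambda p:sum(np.abs(sil(n,M[n].shape,bust(z),p)-M[n]).sum() for n in ims)
                          ~~~^^^^^^^^^^^^^^^^^^^^^^^^
  File "h.py", line 18, in sil
    cv2.fillConvexPoly(m,cv2.convexHull(((proj(n,w)+.5)*S).round().astype(np.int32)),1)
                                          ~~~~^^^^^
  File "h.py", line 5, in proj
    c=bot.calibration(n); E=np.array(c["extrinsics"])
ValueError: time passes only in moves, steps and waits
```

```bash
sed -i 's/^def proj/from functools import lru_cache\n@lru_cache\ndef cal(n): return bot.calibration(n)\ndef proj/; s/c=bot.calibration(n)/c=cal(n)/' h.py
cat >> a.py <<'E'
E
sed -i 's/^    print(n,np/    ov=[]\n    for c in ims:\n        o=np.dstack([sil(c,ims[c].shape,bust(.012),r.x),white(ims[c],r.x,c),white(ims[c],r.x,c,True)])*255\n        for q in (o,ims[c]): u=proj(c,[[r.x[0],r.x[1],.06]])[0].astype(int); ov.append(cv2.resize(q[u[1]-35:u[1]+35,u[0]-35:u[0]+35].astype(np.uint8),(200,200)))\n    rows=globals().setdefault("rows",[]); rows.append(np.hstack(ov))\n    print(n,np/' a.py
echo 'cv2.imwrite("pics/ov.png",np.vstack(rows)[:,:,::-1])' >> a.py; python3 a.py
```

```text
L [ 0.478 -0.115  0.138] [ 0.4824 -0.1144 -0.2092] 215.6875 board [ 0.492  -0.1053  0.181 ] 158.4375 off 0.013256579775572293
R [ 0.502 -0.344  0.138] [ 0.5065 -0.3512 -0.0357] 156.5 board [ 0.5002 -0.3391 -0.0321] 162.625 off 0.01362944947423883
ring [0.52044757 0.17737312 0.012     ]
edge [0.45161182 0.13207455 0.012     ] 1.16969420381691
edge [0.54186252 0.0991802  0.012     ] 1.1449871089429202
hsv [ 13 164 159] [[21, 170, 199], [19, 168, 184], [14, 158, 158], [13, 157, 154], [13, 159, 160], [13, 156, 162], [13, 164, 159], [12, 157, 162], [13, 160, 159], [13, 159, 157], [13, 156, 157], [17, 163, 180], [21, 172, 202], [18, 162, 143], [13, 158, 160]]
```

View pics/ov.png

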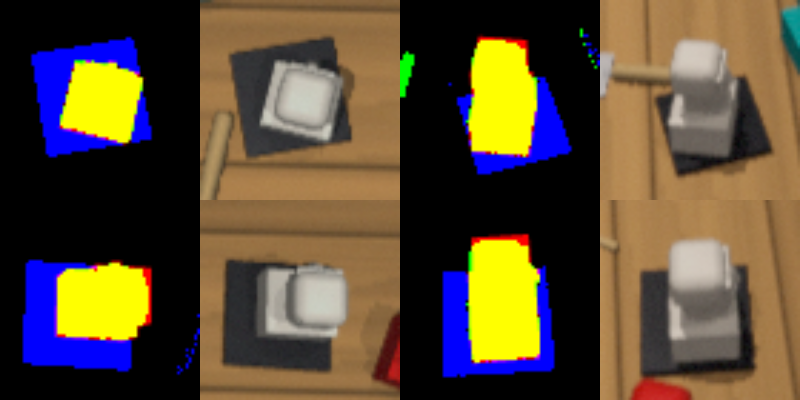

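Red is the fitted silhouette, green the white mask, yellow where they agree; the fits agree well. Both busts are within 14 mm of their board centres. First I lift the left bust and weigh it.

```bash
cat >> h.py <<'E'
from scipy.spatial.transform import Rotation as Ro
def q(yaw): return (Ro.from_euler("z",yaw)*Ro.from_euler("x",np.pi)).as_quat(scalar_first=True).tolist()
L=[.4824,-.1144,-.209]; R=[.5065,-.3512,-.036]; V=[.5204,.1774,1.16]
E
cat > b.py <<'E'
from h import *
import sys
B={"L":L,"R":R}[sys.argv[1]]
for k in(0,np.pi,-np.pi):
    for n,p in(("B",B),("V",V)):
        s=bot.solve_ik([p[0],p[1],.191],q(p[2]+k)); print(k,n,None if s is None else np.round(s,2))
E
python3 b.py L; python3 b.py R
```

```text
0 B [-0.38  0.26 -0.39  0.92  0.    2.97]
0 V [ 0.19  0.36 -0.26  0.96  0.    2.18]
3.141592653589793 B [-0.38  0.26 -0.39  0.92  0.   -0.17]
3.141592653589793 V [ 0.19  0.36 -0.26  0.96  0.   -0.97]
-3.141592653589793 B [-0.38  0.26 -0.39  0.92  0.   -0.17]
-3.141592653589793 V [ 0.19  0.36 -0.26  0.96  0.   -0.97]
0 B [-0.73  0.48 -0.07  1.02  0.    2.45]
0 V [ 0.19  0.36 -0.26  0.96  0.    2.18]
3.141592653589793 B [-0.73  0.48 -0.07  1.02  0.   -0.69]
3.141592653589793 V [ 0.19  0.36 -0.26  0.96  0.   -0.97]
-3.141592653589793 B [-0.73  0.48 -0.07  1.02  0.   -0.69]
-3.141592653589793 V [ 0.19  0.36 -0.26  0.96  0.   -0.97]
```

```bash
cat > c.py <<'E'
from h import *
import sys
def pick(B):
    o=q(B[2]+np.pi); p=bot.read_position()
    bot.move_linear([p[0],p[1],.33],.3) if p[2]<.3 else None
    bot.move_pose([B[0],B[1],.25],o)
    print("hit",bot.move_linear([B[0],B[1],.091],.12,until_force=10), bot.read_position())
    f0=bot.read_ft_force()
    bot.set_gripper(0.0,50); print("w",bot.read_gripper_width(),bot.read_finger_force())
    bot.move_linear([B[0],B[1],.131],.1); bot.wait(.4)
    f1=bot.read_ft_force(); print(np.round(f0,2),np.round(f1,2),bot.read_clock())
if __name__=="__main__":
    pick({"L":L,"R":R}[sys.argv[1]])
    for n in("top","side"): cv2.imwrite(f"pics/{n}_{sys.argv[1]}.png",bot.camera(n)[:,:,::-1])
E
python3 c.py L
```

```text
hit False [ 0.48293348 -0.11461376  0.09161777]
w 0.6072435842826335 51.95984959602356
[-0.03  0.9   0.46] [-0.1   0.08 -1.4 ] 6.5333
```

The left bust weighs about 190 g, so it is the lighter one. I set it down on the middle of its board and take the right one.

```bash
cat > d.py <<'E'
from c import *
p=[.492,-.1053]
bot.move_linear([*p,.131],.1)
print("touch",bot.move_linear([*p,.0915],.06,until_force=4),bot.read_position())
bot.set_gripper(1.0); bot.move_linear([*p,.25],.15)
pick(R)
p=bot.read_position(); bot.move_linear([p[0],p[1],.26],.15)
for n in("top","side"): cv2.imwrite(f"pics/{n}_2.png",bot.camera(n)[:,:,::-1])
f=lambda n,x,y,w,h:cv2.resize(cv2.imread(f"pics/{n}_2.png")[y:y+h,x:x+w],(400,300),interpolation=cv2.INTER_CUBIC)
cv2.imwrite("pics/z2.png",np.hstack([f("top",220,180,200,150),f("side",170,150,200,150)]))
E
python3 d.py
```

```text
touch True [ 0.49092071 -0.10522756  0.09149571]
hit False [ 0.50700251 -0.35160019  0.09182848]
w 0.6026904901659615 53.009288907051086
[-0.52 -0.02  0.91] [ 0.59 -0.36 -5.09] 13.4667
```

View pics/z2.png

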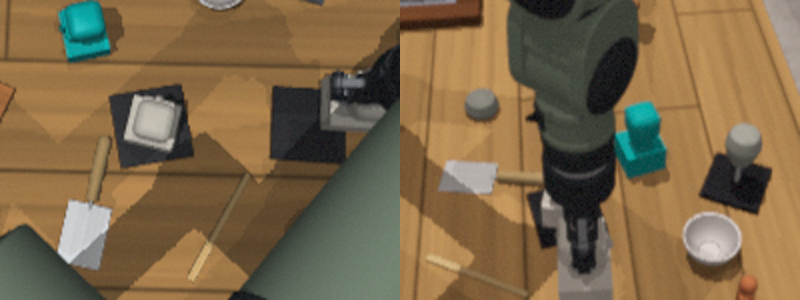

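The light bust (top crop 153,125) stands centred and upright. The heavy one is in the gripper. Next I take it to the viewing spot.

```bash
cat > e.py <<'E'
from h import *
o=q(V[2]+np.pi)
bot.move_pose([V[0],V[1],.27],o); bot.move_linear([V[0],V[1],.192],.1); bot.wait(.5)
print(bot.read_position(),bot.read_finger_force(),bot.read_gripper_width(),bot.read_ft_force(),bot.read_clock())
for n in("top","side"): cv2.imwrite(f"pics/{n}_3.png",bot.camera(n)[:,:,::-1])
f=lambda n,x,y,w,h:cv2.resize(cv2.imread(f"pics/{n}_3.png")[y:y+h,x:x+w],(400,400),interpolation=cv2.INTER_CUBIC)
cv2.imwrite("pics/z3.png",np.hstack([f("top",70,130,180,180),f("side",180,90,180,180)]))
a=(Ro.from_quat(bot.read_tool_rot(),scalar_first=True)).as_matrix();print(a.round(3))
E
python3 e.py
```

```text
[0.52044156 0.17740216 0.19210781] 52.93412268161774 0.6019620479468445 [-0.93201384 -0.04664348 -4.89770279] 17.9167
[[-0.399 -0.917  0.   ]
 [-0.917  0.399  0.   ]
 [-0.    -0.    -1.   ]]
```

View pics/z3.png

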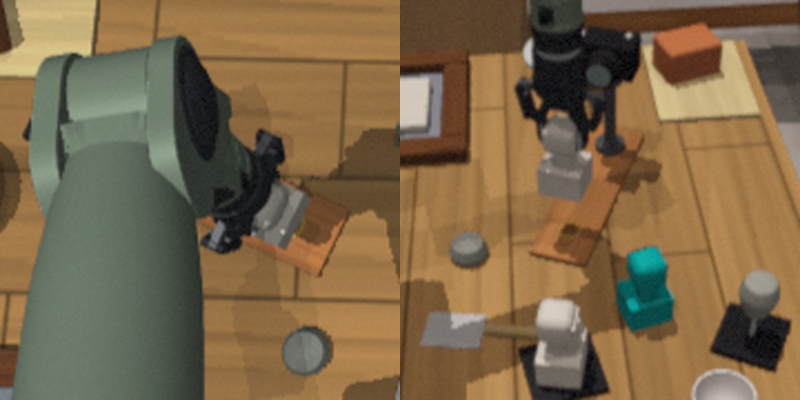

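```bash
cat > g.py <<'E'
from h import *
im=cv2.imread("pics/top0.png"); h=cv2.cvtColor(im,cv2.COLOR_BGR2HSV)[215:245,185:215]
m=(h[...,0]>=17)&(h[...,0]<=28)&(h[...,1]>145)&(h[...,2]>165); ys,xs=np.nonzero(m[4:27,4:27]); c,ax,_=cv2.fitEllipse(np.c_[xs,ys].astype(np.float32))
print("ring",ray("top",(c[0]+189,c[1]+219),.013),ax)
for y in(1.1,1.16,1.22): print(y,proj("top",[[V[0]+.17*np.cos(y),V[1]+.17*np.sin(y),.21]]),proj("side",[[V[0]+.17*np.cos(y),V[1]+.17*np.sin(y),.21]]))
ims={n:cv2.imread(f"pics/{n}_3.png")[:,:,::-1].copy() for n in("side",)}
i2={"top":cv2.imread("pics/top_2.png")[:,:,::-1].copy(),"side":cv2.imread("pics/side_3.png")[:,:,::-1].copy()}
r=fit(i2,[.491,-.105,-.2]); print("light",r.x,r.fun)
o=cv2.imread("pics/side_3.png"); t0=cv2.imread("pics/side0.png")
K=5; o=cv2.resize(o[125:205,225:305],None,fx=K,fy=K,interpolation=cv2.INTER_CUBIC)
z=.192+.0185-.098; cc,s=np.cos(V[2]),np.sin(V[2])
for b in bust(z)[:3]:
    w=b@np.array([[cc,s,0],[-s,cc,0],[0,0,1]])+[V[0],V[1],0]
    cv2.polylines(o,[cv2.convexHull(((proj("side",w)-[225,125]+.5)*K).astype(np.int32))],True,(0,0,255),1)
t0=cv2.resize(t0[95:175,235:315],None,fx=K,fy=K,interpolation=cv2.INTER_CUBIC)
l=V[:2]+.17*np.array([cc,s]); u=(proj("side",[[*l,.21]])[0]-[235,95]+.5)*K; cv2.circle(t0,tuple(int(v) for v in u),4,(0,0,255),-1)
cv2.imwrite("pics/z4.png",np.hstack([o,t0]))
E
python3 g.py
```

```text
ring [0.52255383 0.17846384 0.013     ] (11.56074047088623, 12.33400821685791)
1.1 [[128.41153686 189.08879318]] [[271.37107036 124.88965881]]
1.16 [[126.37977921 192.5932572 ]] [[268.75157217 124.36155421]]
1.22 [[124.55382232 196.20811806]] [[266.08812033 123.92607892]]
light [ 0.49018469 -0.10460706 -0.20966496] 149.75
```

View pics/z4.png

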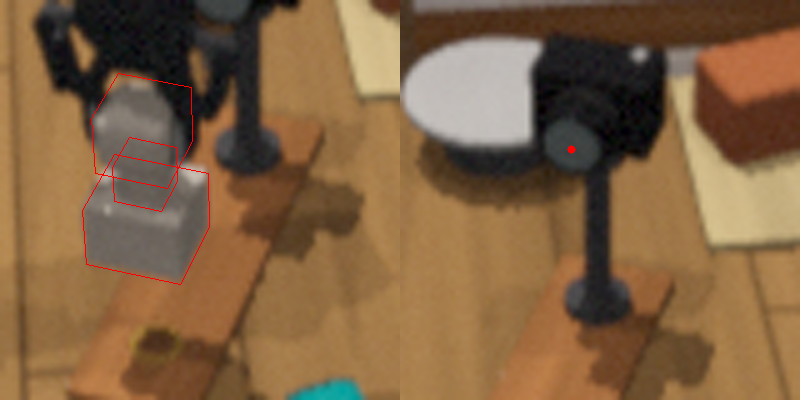

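The held bust and the lens both match the model projections, and the bust is upright with its face to the lens. The light bust is within about 2 mm of its board's centre, so I hand in.

```bash
python3 -c "
from cell import bot
print(bot.read_finger_force(),bot.read_clock()); print(bot.close_job())"
```

```text
52.933672070503235 18.0167
the job is handed in; nothing more can be done
None
```

I handed the job in at about 18 s. The heavier bust (the one farther to the robot's right) is held upright at the viewing spot facing the lens, and the lighter one (about 190 g) stands within about 2 mm of the middle of its board; no verdict was shown.

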